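# Load the ball dispenser and hold its spring gate open at the mark

## Robot

A 7-joint arm with a two-finger parallel gripper is mounted at the origin on the work surface. World frame = base frame: x ahead of the robot, y to its left, z up, the work surface at z = 0. Lengths are in m, angles in rad, forces in N, time in s.
With the tool pointing down it reaches from about 0.425 to 0.875 m from the base axis. Payload 8.4 kg.
Tool frame: the origin (TCP) lies at the very end of the fingers, on their centre line; the grasp point (between the pads) lies 19 mm behind it; z points along the fingers, x is the direction in which the jaws open and shut, and the axes are right-handed (so a half turn about z gives the same grasp; the last joint's range is limited). The gripper opens to 85 mm and grips with 20 to 120 N. Pads are 22 mm wide; open, the fingers measure 114 mm over their backs; the gripper's body (76 mm by 85 mm) begins 54 mm behind the grasp point. The pads swing forward as they close: fully open they stand 13 mm farther back than shut.
Start: joints at [1.232, 0.333, 0.04, 1.465, -0.013, 1.343, -0.059], TCP at [0.154, -0.631, 0.231] pointing down, gripper open.
Joint ranges: [-2.58, 2.58], [-0.38, 2.09], [-1.3, 1.39], [0.25, 2.4], [-1.5, 4.64], [0.08, 2.09], [-2.65, 2.65]. Speed limits (rad/s): [2.22, 2.22, 2.79, 2.79, 3.14, 3.14, 3.14].

## Interface

Orientations are given as a unit quaternion [w, x, y, z].
In Python, from plant import * gives the robot as it stands. Calls block until the motion is done:
- move_to(position, orientation): joint-space move of the TCP to a pose.
- move_straight(position, orientation=None, velocity=0.15): straight line of the TCP; orientation=None keeps the orientation; velocity is the mean speed in m/s.
- movej(angles): joint-space move.
- ungrasp() and grab(strength=None): open the fingers fully, or close them until they stop; strength is the grip in N (None keeps the last).
- wait(seconds).
- ik(position, orientation): joint angles nearest the present ones, or None.
- sense(): the state.
- read_camera(name): name is "scene" or "top"; returns (picture, depth): 384x512x3 uint8, red, green, blue; 384x512 float32, m along the optical axis (not along the pixel's ray), 0 where there is no reading.
- calibration(name): a dict with "K" (3x3 intrinsics, pixels), "view" (4x4, takes a point from world to camera coordinates). Camera axes: x right, y down, z forward; pixel columns grow to the right and rows downward; lengths in m; the calibration is good to about 2 mm. A picture is of the moment at which its call begins. calibration takes no time and is no camera call.
A pose or a line that the arm cannot do raises Unreachable and nothing moves.
- sign_off(): hands the job in, once; it reports no verdict.
The state is a dict: "time": time; "joint_pos": joint angles; "qvel": joint speeds; "joint_torque": joint torques, N m; "tcp_pos": TCP position; "orientation": TCP orientation; "contact_force": force on the tool from outside, world axes, zero at the start; "torque": the same for the moment, N m; "width": finger opening in m.
Only numpy, scipy, OpenCV 4.12 (cv2) and the standard library are available. Lean on these libraries where they do the work, as an engineer would, in place of code of your own. Each camera call takes 0.05 s, during which the arm holds its last target. There are 200 camera calls.

## Task

Using the scoop, scoop up the brass balls from the blue trough and tip at least three of the four into the green funnel while its gate is shut, without touching the balls with the fingers, then set the scoop down upright on the bench or back in the trough. Then pull the spring gate out by its yellow-capped post until its black pointer stands at the red mark, so that the balls drop into the clear cup, and finish while still holding the gate there: it springs shut if let go. Leave the other things on the bench where they are.

Things in the scene. Friction and masses are not known exactly. Their poses are not given: they have to be found in the camera images.
- stand: Ball dispenser fixed to the bench, left or right, turned up to 17 degrees: steel base plate 250 (x) x 130 (y) x 12 mm with a green funnel centred 50 mm along its +x, an aluminium gate under the funnel and a clear cup under the gate. Origin: centre of the plate's underside; z up. The gate pulls out along the stand's -x, roughly towards the robot.
- funnel_mouth (a point): Centre of the round funnel's mouth, level with its rim, 182 mm above the bench; axes as the stand. Inner diameter 140 mm at the rim, wall 3 mm, straight for the top 16 mm, then narrowing to a hole 42 mm across, which the gate closes 86 mm below the rim.
- cup_floor (a point): Centre of the inner floor (16 mm above the bench) of the clear cup under the funnel, inner diameter 74 mm, 52 mm deep; axes as the stand. Its rim is 22 mm under the gate plate: it is filled through the gate.
- gate_post (a point): Centre of the yellow cap of the gate's upright post, 136 mm above the bench: round, 24 mm in diameter, 46 mm high, on a thinner stem on the gate plate (plate top at 96 mm). When shut it is 75 mm in front (-x) of the stand's origin, with the funnel's rim 40 mm behind the cap. Best gripped from above. Travels with the gate; axes as the stand.
- gate (a joint): How far the gate is pulled out, m: 0 shut, stop at 0.065. Moves along the stand's -x. A spring pulls it shut: about 3.6 N when shut plus 120 N/m, so 9 to 10 N at the mark. Balls fall through freely from about 0.03 on. The value wanted, where the pointer meets the mark, varies from 0.046 to 0.056.
- pointer (a point): Tip of the thin black pointer (3 mm wide) that sticks out from the gate towards the stand's -y side, over the guide rail, 100 mm above the bench; travels with the gate.
- mark: Small red block on the guide rail at the stand's -y side, 4 mm along the stand's x, 22 mm across; origin at its centre, 100 mm above the bench; axes as the stand. Fixed; the pointer passes over it. The gate is at the mark when pointer and mark are level along the stand's x, within 5 mm.
- tray: Blue open trough fixed to the bench, left or right, turned up to 17 degrees: outside 208 (x) x 74 (y) x 30 mm high, walls and floor 4 mm thick. Origin: centre of its underside; long side along x, -x end roughly towards the robot. At the start the balls lie in its -x half, the scoop stands in its +x half.
- scoop_handle (a point): Point on the axis of the scoop's upright handle, 80 mm above the scoop's underside. Black bar 20 (x) x 18 (y) mm, from 2 to 105 mm above the underside; grip it from above, across y. Scoop axes: x away from the open mouth, y across, z up; at the start x is nearly along the trough's x, the mouth towards the balls. Mass about 0.16 kg.
- scoop_lip (a point): Middle of the front lip of the scoop's steel pan, at its underside, 81 mm in -x from the handle's axis. Pan 58 mm wide, open in front; its 26 mm high sides begin 18 mm behind the lip and draw in to 42 mm apart; back wall 10 mm in front of the handle's axis, underside ends 11 mm behind it. 4 mm to spare each side in the trough: balls cannot pass beside it, and pushed along the floor to the trough's -x end wall it takes them in.
- ball0_center (a point): Centre of a brass ball 16 mm in diameter, 17 g; polished, rolls freely.
- ball1_center (a point): Centre of a brass ball 16 mm in diameter, 17 g; polished, rolls freely.
- ball2_center (a point): Centre of a brass ball 16 mm in diameter, 17 g; polished, rolls freely.
- ball3_center (a point): Centre of a brass ball 16 mm in diameter, 17 g; polished, rolls freely.
- bearing: Bystander, loose, not to be moved: steel bearing ring, 48 mm across, 14 mm high, lying flat. Origin: centre of its underside.
- bush: Bystander, loose, not to be moved: brass flanged bush, 36 mm across, 32 mm high. Origin: centre of its underside.
- wrench: Bystander, loose, not to be moved: steel wrench 160 mm long. Origin: at its middle.
- driver: Bystander, loose, not to be moved: screwdriver with red handle, 190 mm long. Origin: at its middle.
- oiler: Bystander, loose, not to be moved: white bottle with red cap, 48 mm across, 120 mm high. Origin: centre of its underside.
- vblock: Bystander, loose, not to be moved: dark steel V-block, 60 x 50 x 40 mm. Origin: centre of its underside.
- tin: Bystander, loose, not to be moved: grey can, 60 mm across, 60 mm high. Origin: centre of its underside.
There are look-alikes about, which are no part of the job. Of the things that look like the part that bears scoop_handle, take the one that is farthest to the robot's left at the start.

How it is judged:
By the outcome, as a careful person would: the job done as asked, in the order asked, and still so for the second after the job is handed in, while the arm keeps its last pose, push and grip.
It also fails if it takes over 72 s, if anything falls off the work surface, if the arm or the gripper's body presses on something with over 40 N, if the wrist force passes 120 N, or if a joint passes its speed limit or range.

## Working session

There is one attempt and no reset: what is moved stays moved. The work goes in short steps, each a Python script; the robot and the scene stay as the last script left them, time stands still between calls to the robot, and variables do not carry over. Pictures are saved under pics/ and viewed, about 8 in all and at most 12, crops included, and the job is handed in when it is done.

```bash
ls; mkdir -p pics; python3 - <<'E'
from plant import *
import cv2, numpy as np
for n in("scene","top"):
    p,d=read_camera(n); np.savez(f"{n}0.npz",p=p,d=d)
    cv2.imwrite(f"pics/{n}0.png",cv2.resize(p[:,:,::-1],(768,576),interpolation=cv2.INTER_CUBIC))
    c=calibration(n);print(n,np.round(c["K"],1).tolist(),np.round(c["view"],3).tolist())
s=sense();print(s["time"],s["tcp_pos"],s["orientation"],s["contact_force"])
E
```

```text
pics
scene [[394.7, 0.0, 252.5], [0.0, 394.7, 196.0], [0.0, 0.0, 1.0]] [[-0.291, 0.957, -0.011, 0.177], [0.79, 0.234, -0.566, -0.354], [-0.539, -0.174, -0.824, 1.454], [0.0, 0.0, 0.0, 1.0]]
top [[410.5, 0.0, 254.8], [0.0, 410.5, 194.7], [0.0, 0.0, 1.0]] [[-0.007, -1.0, -0.007, -0.011], [-0.998, 0.007, -0.068, 0.541], [0.068, 0.006, -0.998, 1.221], [0.0, 0.0, 0.0, 1.0]]
0.1 [ 0.15425419 -0.63100413  0.23050087] [-4.09749735e-04  7.86600013e-01 -6.17462450e-01 -6.11687250e-04] [-0.46367496 -0.21303631 -0.17575587]
```

View pics/top0.png

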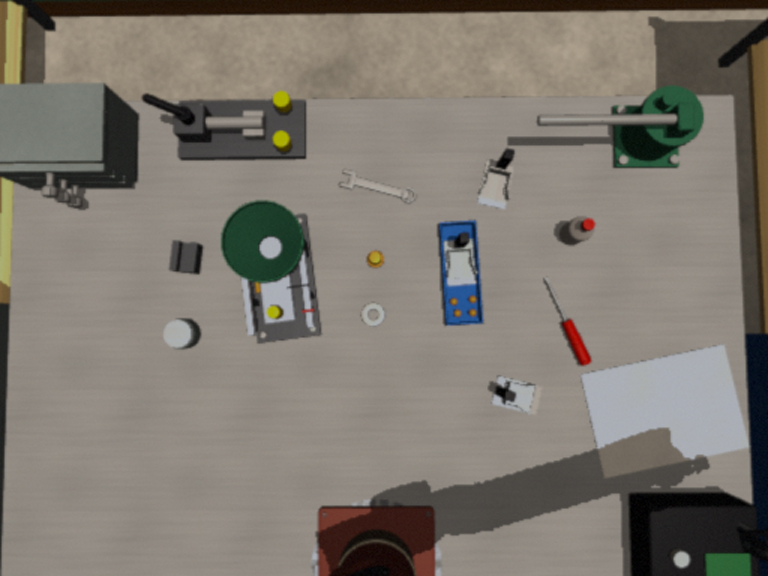

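View pics/scene0.png

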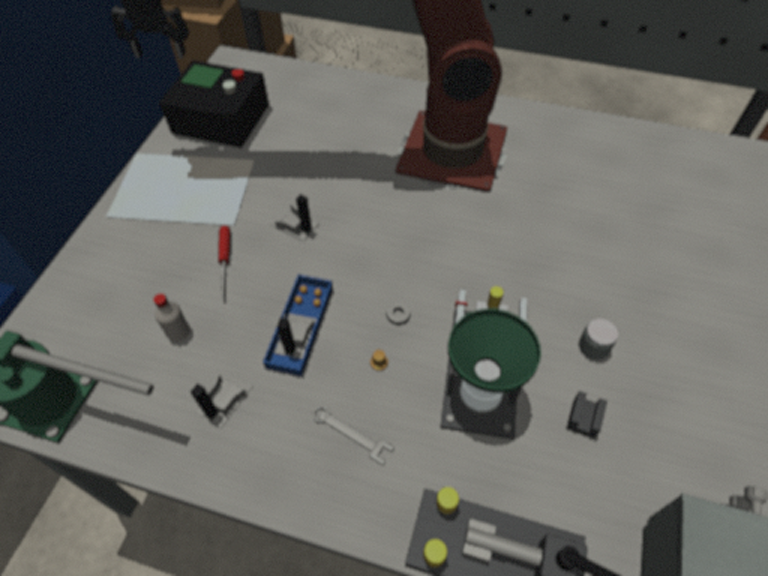

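The top view has x_cam = −y, so the robot's left is the left of the picture. There are three scoop look-alikes, with handles at about (459,240) in the trough, (505,158), and (502,390). The one in the trough has the smallest column, so it is farthest left, and it also stands with the balls (453–474, 300–314). The stand is at about (270,280). Next I'll measure and take an enlarged crop.

```bash
cat > h.py <<'E'
import cv2, numpy as np
from plant import *
def ray(n,uv,z):
    c=calibration(n);K=np.array(c["K"]);V=np.array(c["view"]);R,t=V[:3,:3],V[:3,3]
    uv=np.atleast_2d(np.asarray(uv,float)); o=-R.T@t
    d=(np.linalg.inv(K)@np.c_[uv,np.ones(len(uv))].T).T@R
    return o+d*((z-o[2])/d[:,2])[:,None]
def proj(n,P):
    c=calibration(n);K=np.array(c["K"]);V=np.array(c["view"])
    q=(K@(V[:3,:3]@np.atleast_2d(P).T+V[:3,3:])).T
    return q[:,:2]/q[:,2:]
def mask(p,hl,hh,s=90,v=40,vh=255):
    h=cv2.cvtColor(p,cv2.COLOR_RGB2HSV); return cv2.inRange(h,(hl,s,v),(hh,255,vh))
def blobs(m,mn=4,box=None):
    if box is not None:
        b=np.zeros_like(m);b[box[1]:box[3],box[0]:box[2]]=255;m=m&b
    n,l,s,c=cv2.connectedComponentsWithStats(m)
    return [(s[i,4],c[i],np.argwhere(l==i)[:,::-1]) for i in range(1,n) if s[i,4]>=mn]
E
python3 - <<'E'
from h import *
T=np.load("top0.npz");S=np.load("scene0.npz")
for n,A in(("top",T),("scene",S)):
    p=A["p"]
    for nm,a,z in(("blue",(100,125,120,40),.03),("yellow",(26,34,150,80),.159),("red",(0,4,150,80),.1),("red2",(174,180,150,80),.1),("brass",(8,22,140,60),.012),("green",(65,90,80,20),.182)):
        for k,c,px in blobs(mask(p,*a)):
            if not(140<c[0]<340 and 110<c[1]<290): continue
            w=ray(n,px,z)
            (cx,cy),(W,H),an=cv2.minAreaRect(w[:,:2].astype(np.float32)*1000)
            print(n,nm,k,c.round(1),w.mean(0).round(4)[:2],"rect",round(cx,1),round(cy,1),round(W,1),round(H,1),round(an,1))
p=T["p"]
a=cv2.resize(p[120:240,140:220],(400,600),interpolation=cv2.INTER_CUBIC);b=cv2.resize(p[135:215,280:330],(375,600),interpolation=cv2.INTER_CUBIC)
cv2.imwrite("pics/crop1.png",np.hstack([a,b])[:,:,::-1])
E
```

```text
top blue 901 [306.6 184.6] [ 0.57   -0.1707] rect 579.5 -171.2 205.2 72.9 3.1
top yellow 16 [250.7 172.9] [ 0.5904 -0.0056] rect 590.2 -5.1 8.1 10.8 89.6
top yellow 56 [182.5 207.7] [0.4984 0.1773] rect 498.8 178.5 21.5 18.7 89.6
top brass 51 [249.9 173. ] [ 0.6082 -0.0008] rect 611.1 -1.1 30.5 30.7 89.6
top brass 17 [171.  191.3] [0.5539 0.2394] rect 554.8 239.4 18.4 6.1 0.4
top brass 9 [302.1 200.7] [ 0.5226 -0.1585] rect 523.1 -158.1 6.1 9.1 89.2
top brass 11 [314.6 199.1] [ 0.5271 -0.1965] rect 527.3 -196.0 9.1 6.1 89.6
top brass 12 [304.5 208.5] [ 0.4988 -0.1653] rect 498.8 -165.3 8.5 8.6 44.4
top brass 11 [314.6 207.9] [ 0.5003 -0.196 ] rect 500.1 -195.6 9.1 6.0 89.6
top green 2078 [174.3 160.5] [0.6223 0.1953] rect 621.6 193.8 142.2 141.1 26.9
scene blue 716 [200.  215.2] [ 0.5854 -0.164 ] rect 586.9 -166.2 209.0 74.5 3.0
scene red 128 [149.1 161.8] [ 0.4952 -0.3518] rect 495.0 -352.2 84.4 17.5 25.1
scene brass 5 [201.8 192.6] [ 0.5006 -0.1942] rect 500.0 -193.8 3.7 6.4 16.5
scene brass 4 [198.5 199.5] [ 0.5272 -0.1946] rect 527.2 -194.6 3.9 3.0 21.3
scene brass 4 [211.  201.5] [ 0.5233 -0.1558] rect 523.3 -155.8 2.4 6.4 69.0
scene brass 26 [253.1 238.7] [0.6081 0.0024] rect 610.6 3.1 30.6 12.9 31.3
scene brass 6 [248.7 241.5] [ 0.6203 -0.0069] rect 620.4 -7.3 9.5 2.8 17.2
scene green 2186 [329.5 232.1] [0.6265 0.1981] rect 627.2 197.0 141.9 136.7 11.4
```

View pics/crop1.png

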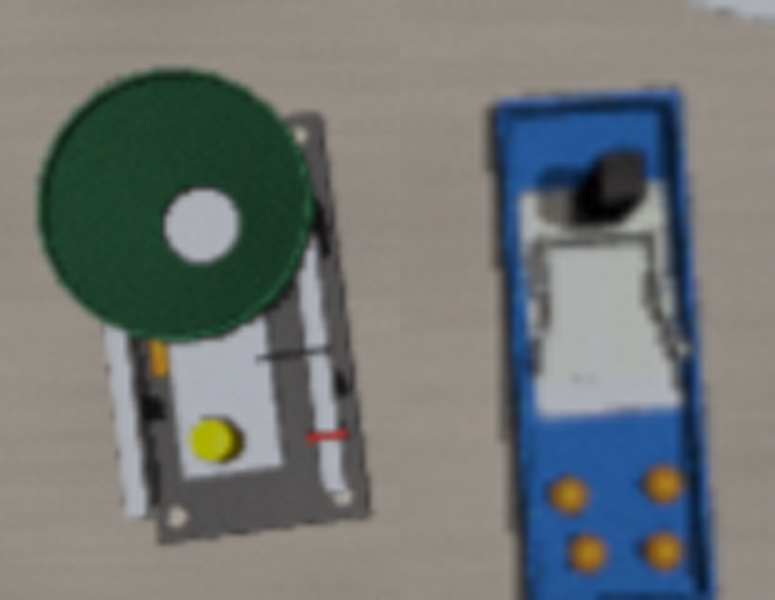

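The left crop shows the stand: yellow cap at crop (213,440), pointer tip near (328,352), mark at (327,435), and gate shut. The right crop shows the target scoop, black handle top at crop (622,175), lip at (612,411), mouth towards four balls in the trough. It's the one meant. Next I'll use depth slices to cross-check both views.

```bash
python3 - <<'E'
from h import *
def cloud(n,d):
    c=calibration(n);K=np.array(c["K"]);V=np.array(c["view"]);v,u=np.mgrid[:384,:512]
    P=np.stack([(u-K[0,2])/K[0,0]*d,(v-K[1,2])/K[1,1]*d,d],-1)
    return (P-V[:3,3])@V[:3,:3]
for n in("top","scene"):
    d=np.load(n+"0.npz")["d"];P=cloud(n,d);ok=d>0
    for nm,(x0,x1,y0,y1,z0,z1) in dict(handle=(.52,.72,-.22,-.11,.1025,.12),post=(.45,.55,.13,.22,.152,.168),rim=(.5,.75,.1,.3,.176,.19),trayrim=(.44,.72,-.24,-.10,.025,.034)).items():
        m=ok&(P[...,0]>x0)&(P[...,0]<x1)&(P[...,1]>y0)&(P[...,1]<y1)&(P[...,2]>z0)&(P[...,2]<z1);q=P[m]
        if len(q)<3: print(n,nm,len(q));continue
        r=cv2.minAreaRect(q[:,:2].astype(np.float32)*1000)
        print(n,nm,len(q),q.mean(0).round(4),np.round(r[0],1),np.round(r[1],1),round(r[2],1))
print("lip",ray("top",[308.2,189.6],.006),"handle",ray("top",[309.2,158],.109))
a=ray("top",[[205.2,189.9],[205,206.7]],.1);print("ptr,mark",a.round(4))
for ang in(7,7.5,8): print(ang,(a[0]-a[1])@[np.cos(np.radians(ang)),np.sin(np.radians(ang)),0])
print("scene handle/ptr?",proj("scene",[[.645,-.165,.109],[.4984,.1773,.159],*a]).round(1))
E
```

```text
top handle 48 [ 0.6373 -0.1689  0.109 ] [ 637.4 -169.1] [17.8 17.4] 1.4
top post 63 [0.4991 0.1801 0.1575] [498.9 180.4] [22.6 22. ] 70.5
top rim 235 [0.6252 0.1995 0.1816] [623.8 196.3] [144.4 143.5] 0.8
top trayrim 295 [ 0.581  -0.1731  0.0297] [ 580.1 -172. ] [207.7  74.6] 3.1
scene handle 45 [ 0.6396 -0.167   0.1069] [ 639.1 -167.5] [21.1 17. ] 9.8
scene post 58 [0.5018 0.182  0.1562] [501.7 181.9] [20.6 22.2] 64.1
scene rim 321 [0.6273 0.1994 0.1803] [624.9 197.4] [145.2 144. ] 16.8
scene trayrim 294 [ 0.5941 -0.1658  0.0283] [ 580.8 -170.3] [209.6  75. ] 3.1
lip [[ 0.55651442 -0.17817009  0.006     ]] handle [[ 0.6374282  -0.16959722  0.109     ]]
ptr,mark [[0.5503 0.1241 0.1   ]
 [0.5029 0.1246 0.1   ]]
7 0.0470435143377047
7.5 0.046986942217550176
8 0.04692679185982844
scene handle/ptr? [[188.2 217. ]
 [329.4 192.7]
 [302.7 216.1]
 [306.7 201.9]]
```

```bash
cat >> h.py <<'E'
from scipy.spatial.transform import Rotation as Ro
D=np.radians
TRAY=np.array([.5805,-.1712,0]);TY=3.1
FUN=np.array([.6245,.197,.182]);POST=np.array([.500,.181,.136]);SY=7.3
HT=.061   # TCP height above scoop underside
def tool(o,yaw,phi,s,h=HT):
    """o: world position of scoop-frame origin (handle axis at underside); phi>0 lifts the lip. -> TCP pos, quat"""
    Rs=Ro.from_euler("ZY",[yaw,phi],degrees=True)
    R=Rs*Ro.from_matrix([[0,s,0],[s,0,0],[0,0,-1]])
    q=R.as_quat(); return np.asarray(o)+Rs.apply([0,0,h]), q[[3,0,1,2]]
def origin(p,local,yaw,phi):
    "scoop origin such that scoop-local point sits at p"
    return np.asarray(p)-Ro.from_euler("ZY",[yaw,phi],degrees=True).apply(local)
LIP=[-.081,0,0]; BACK=[.011,0,0]
def tr(x,y,z): c,s=np.cos(D(TY)),np.sin(D(TY)); return TRAY+[c*x-s*y,s*x+c*y,z]
E
python3 - <<'E'
from h import *
for s in(1,-1):
    print(s)
    for nm,o,y,ph in [("above",[.638,-.1685,.10],4.5,0),("grasp",[.638,-.1685,.004],4.5,0),("end",tr(-.0185,0,.004),TY,0),
      ("tilt",origin(tr(-.097,0,.028),LIP,TY,15),TY,15),("lift",origin(tr(-.09,0,.27),LIP,TY,15),TY,15)]+[
      (f"fun{yw},{ph}",origin(FUN+Ro.from_euler("z",yw,degrees=True).apply([.015,0,.0 if ph<0 else .04]),LIP,yw,ph),yw,ph) for yw in(3,-30,-60,-90,40) for ph in(15,0,-30,-60)]+[
      ("place",[.56,-.08,0],3,0),("post",POST-[0,0,HT+.019],SY,0),("pull",POST-[.06,0,HT+.019],SY,0)]:
        q=ik(*tool(o,y,ph,s)); print(nm,None if q is None else np.round(q,2).tolist())
E
```

```text
1
above [0.66, 0.47, -0.64, 1.5, 0.29, 1.27, 1.64]
grasp [0.64, 0.56, -0.61, 1.59, 0.35, 1.1, 1.6]
end [0.74, 0.43, -0.63, 1.77, 0.29, 1.03, 1.62]
tilt [0.62, 0.63, -0.62, 1.51, 0.38, 1.39, 1.54]
lift [0.61, 0.49, -0.67, 1.2, 0.31, 1.81, 1.62]
fun3,15 [0.0, 0.92, -0.9, 0.68, 0.56, 1.97, 1.07]
fun3,0 [0.16, 0.69, -0.94, 1.05, 0.54, 1.64, 1.01]
fun3,-30 [0.64, 0.33, -1.29, 1.71, 0.71, 0.95, 0.75]
fun3,-60 [0.89, -0.37, -1.3, 2.22, 1.0, 0.11, 0.1]
fun-30,15 [0.21, 0.8, -0.84, 0.9, 0.35, 1.79, 0.6]
fun-30,0 [0.23, 0.6, -0.85, 1.13, 0.44, 1.58, 0.53]
fun-30,-30 [0.43, 0.47, -1.28, 1.61, 0.98, 1.35, 0.05]
fun-30,-60 [-0.05, 0.26, -0.91, 1.94, 1.34, 1.33, -0.47]
fun-60,15 [0.37, 0.6, -0.76, 1.19, 0.14, 1.56, 0.21]
fun-60,0 [0.34, 0.51, -0.87, 1.26, 0.38, 1.54, 0.05]
fun-60,-30 [0.23, 0.57, -1.16, 1.46, 1.0, 1.67, -0.41]
fun-60,-60 [-0.1, 0.71, -1.1, 1.54, 1.42, 2.02, -0.69]
fun-90,15 [0.52, 0.37, -0.76, 1.48, -0.01, 1.34, -0.19]
fun-90,0 [0.44, 0.41, -0.92, 1.39, 0.33, 1.49, -0.46]
fun-90,-30 [0.11, 0.67, -1.07, 1.28, 0.92, 1.92, -0.84]
fun-90,-60 [-0.65, 0.74, -0.15, 1.13, 0.85, 2.04, -0.7
[... 943 characters left out ...]
6, 1.21, 1.26, -0.87, 1.76, -2.28]
fun-60,0 [-0.96, 0.63, 1.21, 1.33, -0.59, 1.56, -2.44]
fun-60,-30 None
fun-60,-60 [-0.1, 0.71, -1.1, 1.54, 1.42, 2.02, 2.45]
fun-90,15 None
fun-90,0 [0.54, 0.48, -1.1, 1.39, 0.42, 1.52, 2.61]
fun-90,-30 [0.12, 0.68, -1.1, 1.28, 0.93, 1.93, 2.29]
fun-90,-60 [-0.65, 0.74, -0.15, 1.13, 0.85, 2.04, 2.42]
fun40,15 [-0.12, 0.92, -0.94, 0.71, 0.71, 1.99, -1.56]
fun40,0 [0.1, 0.69, -0.97, 1.06, 0.55, 1.64, -1.58]
fun40,-30 [0.76, 0.34, -1.26, 1.7, 0.23, 0.83, -1.39]
fun40,-60 [-0.15, -0.09, 0.04, 2.22, -1.48, 0.5, 0.23]
place [0.51, 0.37, -0.53, 1.84, 0.22, 1.0, -1.63]
post [0.42, 0.34, -0.99, 1.85, 0.31, 1.12, -2.12]
pull [0.67, 0.3, -1.27, 1.97, 0.32, 1.1, -2.18]
```

```bash
python3 - <<'E'
from h import *
p,q=tool([.638,-.1685,.09],4.5,0,1)
move_to(p,q); print(sense()["time"])
p,q=tool([.638,-.1685,.004],4.5,0,1); move_straight(p,q,velocity=.12)
f0=sense()["contact_force"]; grab(80); s=sense()
print(s["time"],s["width"],f0.round(1) if hasattr(f0,"round") else f0,np.round(s["contact_force"],1),s["tcp_pos"],p)
im,d=read_camera("scene");cv2.imwrite("pics/g1.png",cv2.resize(im[120:300,130:370,::-1],(800,600),interpolation=cv2.INTER_CUBIC))
E
```

```text
2.5
3.9917 0.016905589374598556 [-0.1 -0.2  0.7] [ 0.6  1.2 -0.9] [ 0.63780764 -0.16845255  0.06478814] [ 0.638  -0.1685  0.065 ]
```

View pics/g1.png

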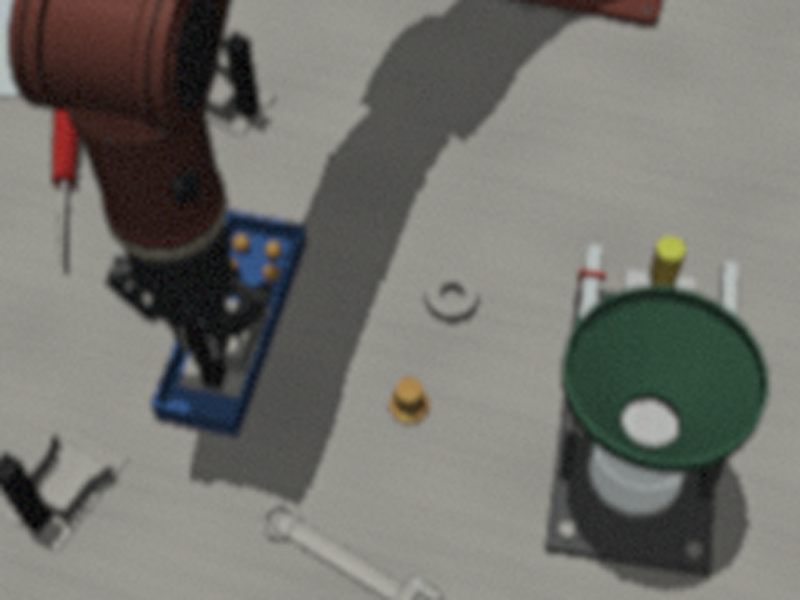

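The scoop is gripped (width 17 mm) and four balls are visible at crop (240–275, 243–272). Next I'll push to the end wall while watching force.

```bash
python3 - <<'E'
from h import *
def go(x,v):
    p,q=tool(tr(x,0,.0045),TY,0,1); move_straight(p,q,velocity=v); s=sense(); f=np.round(s["contact_force"],1); 
    print(round(x,4),s["time"],f); return f
go(.04,.06); go(.0,.08)
for x in np.arange(-.008,-.0235,-.0025):
    if -0>0: pass
    f=go(x,.05)
    if f[0]>9: break
xe=x
for a in(0,):
    im,d=read_camera("top");cv2.imwrite("pics/g2.png",cv2.resize(im[130:230,270:350,::-1],(480,600),interpolation=cv2.INTER_CUBIC))
    im,d=read_camera("scene");cv2.imwrite("pics/g2s.png",cv2.resize(im[160:270,140:260,::-1],(640,587),interpolation=cv2.INTER_CUBIC))
E
```

```text
0.04 4.4833 [-0.1  0.1 -0.8]
0.0 5.1333 [ 0.1  0.1 -2.4]
-0.008 5.4417 [ 0.7  0.3 -1.2]
-0.0105 5.6917 [ 2.6 -0.2 -3.2]
-0.013 5.9417 [ 0.7 -0.6 -2.3]
-0.0155 6.1917 [ 0.1 -0.3 -2.4]
-0.018 6.4417 [ 0.3 -0.3 -2.6]
-0.0205 6.6917 [ 2.8 -0.3 -2.9]
-0.023 6.9417 [ 5.9  0.2 -1.8]
```

View pics/g2s.png

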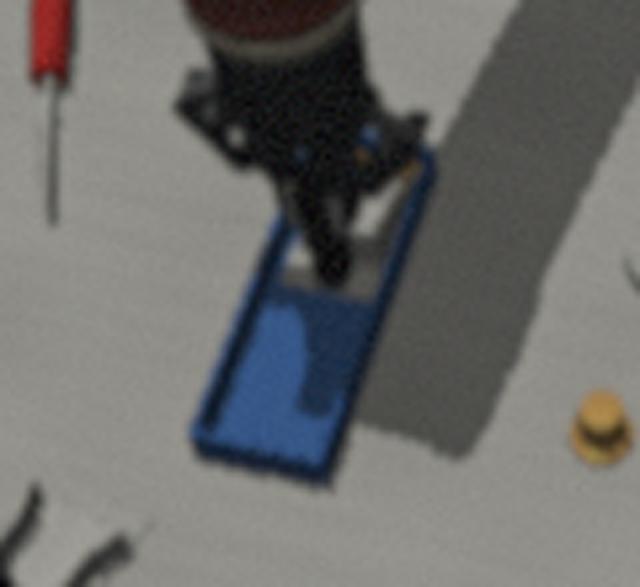

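The scoop is at the end wall (force rising past −0.020) with the balls near the pan mouth. Next I'll tilt back about the rear edge, keeping the lip close to the wall, and lift.

```bash
python3 - <<'E'
from h import *
for ph in(4,8,12,16,20):
    lx=-.1015 if ph<13 else -.0985
    b=tr(lx+.092*np.cos(D(ph)),0,.0055)
    o=origin(b,BACK,TY,ph); p,q=tool(o,TY,ph,1); move_straight(p,q,velocity=.03)
s=sense();print(s["time"],np.round(s["contact_force"],1))
wait(.3)
o=o+[0.004,0,.06];p,q=tool(o,TY,20,1); move_straight(p,q,velocity=.1)
o=o+[0.0,0,.17];p,q=tool(o,TY,20,1); move_straight(p,q,velocity=.15)
s=sense();print(s["time"],np.round(s["contact_force"],2),o,s["tcp_pos"])
im,d=read_camera("top");im2,_=read_camera("scene")
cv2.imwrite("pics/l1.png",np.hstack([cv2.resize(im[110:260,260:360,::-1],(400,600),interpolation=cv2.INTER_CUBIC),cv2.resize(im2[120:270,130:230,::-1],(400,600),interpolation=cv2.INTER_CUBIC)]))
E
```

```text
8.5417 [-0.7  0.3 -2. ]
10.875 [-0.98 -0.09 -3.04] [ 0.56214786 -0.17241055  0.23926222] [ 0.58266594 -0.17131479  0.29552395]
```

View pics/l1.png

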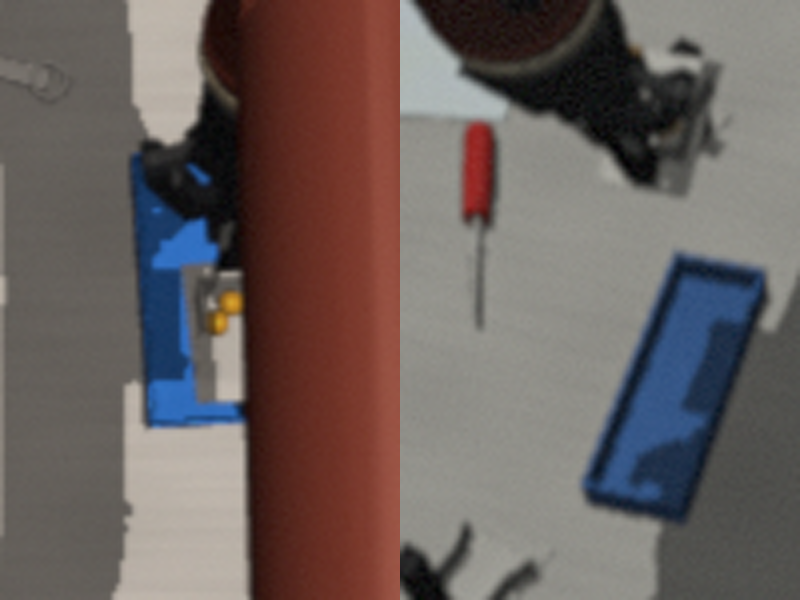

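The trough is empty (scene crop), and the pan is carried level with at least two balls visible in it at (220–232, 300–322). The wrist load of about 3 N fits scoop plus balls. Next I'll carry to the funnel and tip with the mouth to +y.

```bash
python3 - <<'E'
from h import *
YW=-60; back=Ro.from_euler("z",YW,degrees=True).apply([1,0,0])
def go(d,z,ph,v):
    p,q=tool(origin(FUN+back*d+[0,0,z],LIP,YW,ph),YW,ph,1); move_straight(p,q,velocity=v)
# intermediate: rotate half way
p0=np.array([.562,-.172,.2393]); 
tgt=origin(FUN+back*.02+[0,0,.06],LIP,YW,20); mid=(p0+tgt)/2; mid[2]=max(p0[2],tgt[2])
p,q=tool(mid,-28,20,1); move_straight(p,q,velocity=.15)
go(.02,.06,20,.15); print(sense()["time"])
im,d=read_camera("top");im2,_=read_camera("scene")
for ph,z in((8,.035),(0,.025),(-6,.02),(-12,.018),(-20,.014),(-30,.008),(-42,.004),(-52,.002)):
    go(.02,z,ph,.06)
wait(.4); s=sense();print(s["time"],np.round(s["contact_force"],2))
im3,_=read_camera("top");im4,_=read_camera("scene")
r=lambda a:cv2.resize(a[...,::-1],(400,300),interpolation=cv2.INTER_CUBIC)
cv2.imwrite("pics/t1.png",np.vstack([np.hstack([r(im[100:220,130:290]),r(im2[150:270,240:400])]),np.hstack([r(im3[100:220,130:290]),r(im4[150:270,240:400])])]))
E
```

```text
13.1917
16.625 [-1.09 -0.44 -1.52]
```

View pics/t1.png

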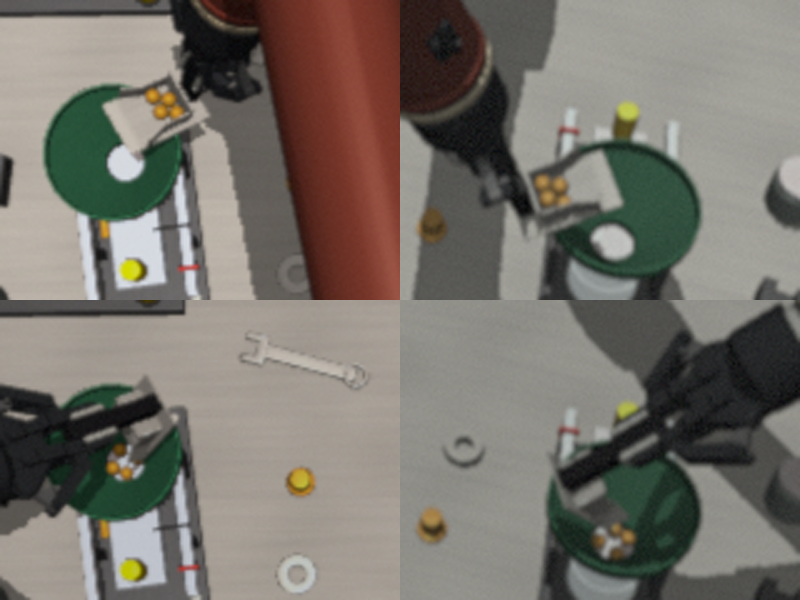

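All four balls lie in the funnel over the shut gate (lower panels, about (122,465) and (613,540)), and the wrist load fell by 0.7 N as expected. Next I'll level the scoop and set it down on clear bench between the bearing and the trough.

```bash
python3 - <<'E'
from h import *
YW=-60; back=Ro.from_euler("z",YW,degrees=True).apply([1,0,0])
def go(d,z,ph,v):
    o=origin(FUN+back*d+[0,0,z],LIP,YW,ph);p,q=tool(o,YW,ph,1); move_straight(p,q,velocity=v); return o
go(.02,.03,-35,.12); o=go(.02,.06,0,.12)
pl=np.array([.56,-.08,0])
m=o*.5+(pl+[0,0,.2])*.5; m[2]=.24
p,q=tool(m,-28,0,1);move_straight(p,q,velocity=.2)
p,q=tool(pl+[0,0,.12],3,0,1);move_straight(p,q,velocity=.2)
p,q=tool(pl+[0,0,.012],3,0,1);move_straight(p,q,velocity=.15)
f0=np.array(sense()["contact_force"])
im,_=read_camera("scene");cv2.imwrite("pics/p1.png",cv2.resize(im[150:290,150:340,::-1],(760,560),interpolation=cv2.INTER_CUBIC))
for z in np.arange(.006,-.0045,-.0015):
    p,q=tool(pl+[0,0,z],3,0,1);move_straight(p,q,velocity=.03)
    s=sense();f=np.array(s["contact_force"])-f0;print(round(z,4),s["time"],f.round(1))
    if f[2]>4:break
E
```

```text
0.006 20.9 [ 0.6 -0.9 -1.5]
0.0045 21.15 [ 1.1 -1.2 -0.2]
0.003 21.4 [-0.  -0.3 -0.6]
0.0015 21.65 [ 0.9 -0.  -1.5]
0.0 21.9 [0.9 0.9 6.3]
```

View pics/p1.png

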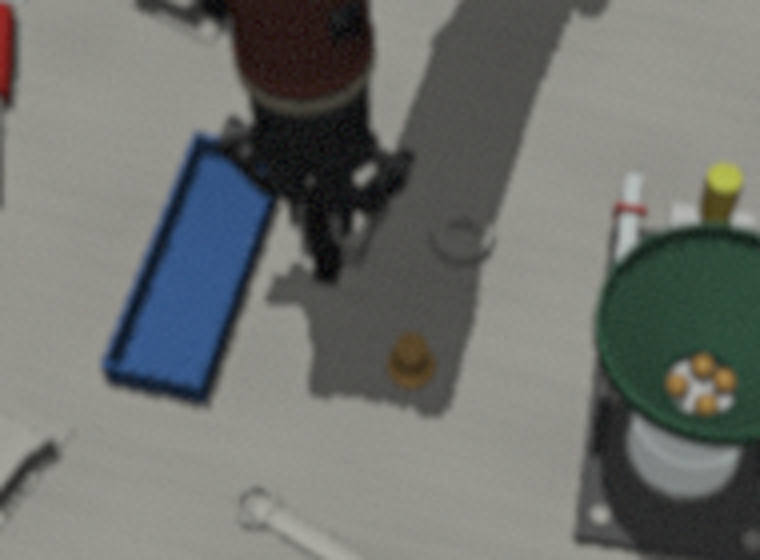

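Four balls are in the funnel hole at (677–725, 365–405), and the scoop touched the bench at the expected height. Next I'll release, retreat, and go above the post.

```bash
python3 - <<'E'
from h import *
ungrasp()
pl=np.array([.56,-.08,0])
p,q=tool(pl+[0,0,.14],3,0,1);move_straight(p,q,velocity=.2)
def gp(dx,z):
    c,s_=np.cos(D(SY)),np.sin(D(SY)); return tool([POST[0]-c*dx,POST[1]-s_*dx,z-HT],SY,0,1)
p,q=gp(.0,.25); move_straight(p,q,velocity=.2)
p,q=gp(.0,.19); move_straight(p,q,velocity=.15)
s=sense();print(s["time"],s["tcp_pos"])
im,_=read_camera("scene");im2,_=read_camera("top")
cv2.imwrite("pics/q1.png",np.hstack([cv2.resize(im[150:270,180:340,::-1],(400,300),interpolation=cv2.INTER_CUBIC),cv2.resize(im2[120:240,150:310,::-1],(400,300),interpolation=cv2.INTER_CUBIC)]))
E
```

```text
25.475 [0.5002381  0.18078936 0.19039054]
```

View pics/q1.png

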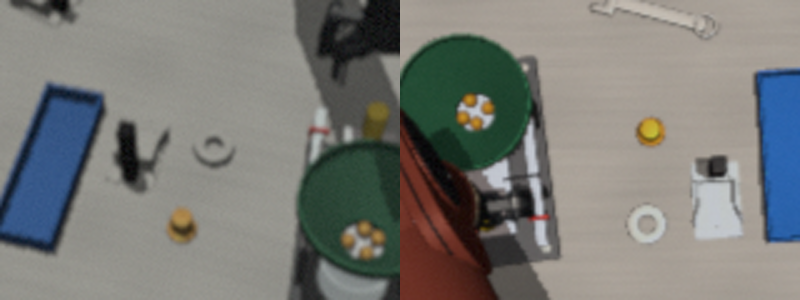

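The scoop stands upright at (715,200), clear of everything. The pointer and mark are visible in the top view (540,177)/(540,217). Next I'll grip the post.

```bash
python3 - <<'E'
from h import *
def gp(dx,z):
    c,s_=np.cos(D(SY)),np.sin(D(SY)); return tool([POST[0]-c*dx,POST[1]-s_*dx,z-HT],SY,0,1)
p,q=gp(0,.119); move_straight(p,q,velocity=.1)
f0=np.array(sense()["contact_force"]); print(f0.round(1)); grab(90); s=sense()
print(s["time"],s["width"],(np.array(s["contact_force"])-f0).round(1),s["tcp_pos"])
for dx in(.01,.025,.040,.047):
    p,q=gp(dx,.119); move_straight(p,q,velocity=.05); s=sense()
    print(dx,s["time"],np.round(s["contact_force"],1),(s["tcp_pos"]-POST).round(4))
wait(.5)
im,_=read_camera("scene");im2,_=read_camera("top");np.savez("e.npz",s=im,t=im2)
cv2.imwrite("pics/e1.png",np.hstack([cv2.resize(im[170:260,280:380,::-1],(400,360),interpolation=cv2.INTER_CUBIC),cv2.resize(im2[130:220,150:250,::-1],(400,360),interpolation=cv2.INTER_CUBIC)]))
E
```

```text
[-0.2  0.4 -0.4]
27.0417 0.022015276083629465 [-2.9 -7.8  8.9] [0.50035075 0.17938831 0.11956775]
0.01 27.3917 [ 4.2 -3.9  1.2] [-0.0085 -0.0027 -0.0164]
0.025 27.8417 [ 6.8 -4.   0.6] [-0.0231 -0.0046 -0.0164]
0.04 28.2917 [ 8.1 -3.5 -1.4] [-0.0377 -0.0064 -0.0164]
0.047 28.5833 [ 8.7 -3.8 -2.9] [-0.0445 -0.0072 -0.0164]
```

View pics/e1.png

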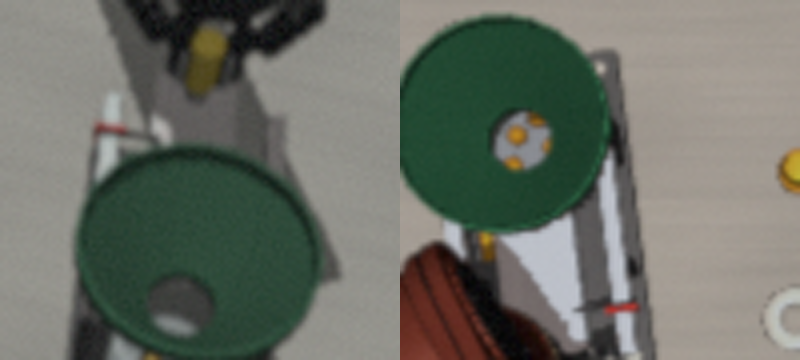

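The balls have dropped into the cup. The pointer (580–607, 309) meets the mark (622, 308) in the top crop. Allowing for the 7° slant, it is about 2 mm short, which matches the measured travel of 45 mm against 47 mm. I'll nudge 2 mm further and check both views.

```bash
python3 - <<'E'
from h import *
def gp(dx,z):
    c,s_=np.cos(D(SY)),np.sin(D(SY)); return tool([POST[0]-c*dx,POST[1]-s_*dx,z-HT],SY,0,1)
p,q=gp(.049,.119); move_straight(p,q,velocity=.03); wait(1)
s=sense();print(s["time"],np.round(s["contact_force"],1),(s["tcp_pos"]-np.array([.50035,.1794,.1196])).round(4),s["width"])
im,_=read_camera("scene");im2,_=read_camera("top")
m=mask(im2,0,6,120,60)|mask(im2,172,180,120,60)
for k,c,px in blobs(m,3,(190,195,220,220)): print("mark",k,c,ray("top",c,.1).round(4))
cv2.imwrite("pics/e2.png",np.hstack([cv2.resize(im[185:225,295:335,::-1],(300,300),interpolation=cv2.INTER_CUBIC),cv2.resize(im2[188:222,185:219,::-1],(300,300),interpolation=cv2.INTER_CUBIC)]))
cv2.imwrite("pics/e2.png",np.vstack([cv2.imread("pics/e2.png"),np.hstack([cv2.resize(im[210:300,280:370,::-1],(300,300)),cv2.resize(im2[100:200,150:250,::-1],(300,300))])]))
E
```

```text
30.4333 [ 9.1 -3.3 -2.1] [-0.0466 -0.0058  0.    ] 0.022186928783218728
mark 5 [202.4 206.8] [[0.5026 0.1319 0.1   ]]
mark 6 [207.5 206.5] [[0.5034 0.1176 0.1   ]]
```

View pics/e2.png

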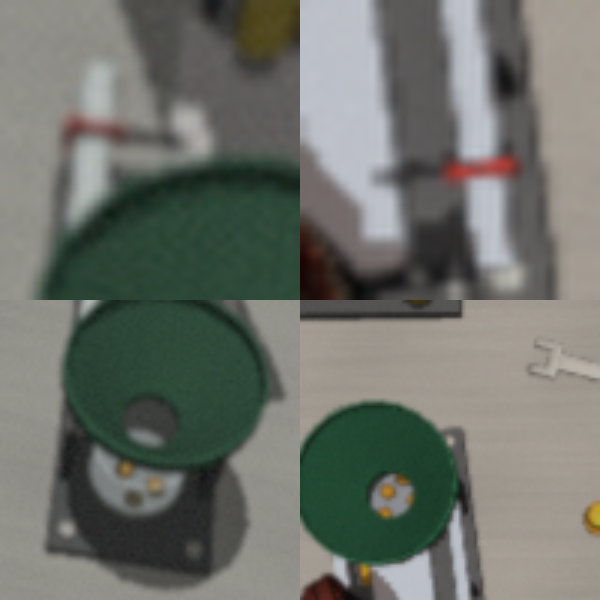

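The pointer and mark now form one continuous slanted line in both views: top crop (375–440, 176) to (445–517, 168), scene crop (180,138) to (70,126). The balls are in the cup. I'm handing in while still holding.

```bash
python3 -c "
from plant import *
sign_off()"
```

```text
the job is handed in; nothing more can be done
```

The job is handed in, and no step failed. I scooped all four balls from the trough and tipped them into the shut funnel. I then set the scoop upright on clear bench between the bearing and the trough, and pulled the gate out to the mark. The clock stood at about 30.4 s, and the arm was still holding the gate.

Last checks:
- **Gate:** travel measured at the fingers was 47.0 mm, against 47 mm from the first picture. My first pull stopped about 2 mm short, so I nudged it. Pointer and mark then lined up in both views.
- **Balls:** four were seen in the funnel before the gate opened. Afterwards four balls were visible through the funnel hole in the top view. The scene view showed three in the clear cup.
- **Forces:** wrist readings taken after each move stayed under about 13 N. The pull along the gate was about 9 N, as the spring predicts. A side load of 3–4 N on the post remains from a slight off-centre grip.
- **Bystanders:** I saw no contact with any of them, and those in the later views looked unmoved. I took no final picture of the whole bench.

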